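# Set up the finishing stand in mirror order

### The job

Move the four hand stamps from the coloured cups of the wooden storage rack into the green finishing stand, one to a pocket, in reverse left-to-right order, because the row prints mirror-wise: the stamp that starts leftmost must end rightmost, the second from the left must end second from the right, and so on. Set each one down gently, upright and fully in its pocket, without dropping it or tipping any over.

Things in the scene. Friction and masses are not known exactly. Their poses are not given: they have to be found in the camera images.
- stamp_red: Loose bookbinder's hand stamp with a red handle: square brass foot 34 x 34 mm, 18 mm high, a thin brass neck, then an upright round handle, straight and 27 mm in diameter from 40 to 80 mm above the underside, domed end, 92 mm high in all, about 0.2 kg, heavy at the foot. Origin: centre of the underside of the foot; z up along the handle. It starts standing in its home cup.
- stamp_blue: Loose bookbinder's hand stamp with a blue handle: square brass foot 34 x 34 mm, 18 mm high, a thin brass neck, then an upright round handle, straight and 27 mm in diameter from 40 to 80 mm above the underside, domed end, 92 mm high in all, about 0.2 kg, heavy at the foot. Origin: centre of the underside of the foot; z up along the handle. It starts standing in its home cup.
- stamp_yellow: Loose bookbinder's hand stamp with a yellow handle: square brass foot 34 x 34 mm, 18 mm high, a thin brass neck, then an upright round handle, straight and 27 mm in diameter from 40 to 80 mm above the underside, domed end, 92 mm high in all, about 0.2 kg, heavy at the foot. Origin: centre of the underside of the foot; z up along the handle. It starts standing in its home cup.
- stamp_white: Loose bookbinder's hand stamp with a white handle: square brass foot 34 x 34 mm, 18 mm high, a thin brass neck, then an upright round handle, straight and 27 mm in diameter from 40 to 80 mm above the underside, domed end, 92 mm high in all, about 0.2 kg, heavy at the foot. Origin: centre of the underside of the foot; z up along the handle. It starts standing in its home cup.
- home_red: Fixed square red cup on the storage rack in which the red stamp stands at the start: 60 x 60 mm outside, 52 mm inside, walls 4 mm, floor 4 mm thick, rim 18 mm above its origin, which is the centre of its underside. The four cups stand in a row along the rack's y axis, 66 mm apart, in an order that differs each time; they stay put.
- home_blue: Fixed square blue cup on the storage rack in which the blue stamp stands at the start: 60 x 60 mm outside, 52 mm inside, walls 4 mm, floor 4 mm thick, rim 18 mm above its origin, which is the centre of its underside. The four cups stand in a row along the rack's y axis, 66 mm apart, in an order that differs each time; they stay put.
- home_yellow: Fixed square yellow cup on the storage rack in which the yellow stamp stands at the start: 60 x 60 mm outside, 52 mm inside, walls 4 mm, floor 4 mm thick, rim 18 mm above its origin, which is the centre of its underside. The four cups stand in a row along the rack's y axis, 66 mm apart, in an order that differs each time; they stay put.
- home_white: Fixed square white cup on the storage rack in which the white stamp stands at the start: 60 x 60 mm outside, 52 mm inside, walls 4 mm, floor 4 mm thick, rim 18 mm above its origin, which is the centre of its underside. The four cups stand in a row along the rack's y axis, 66 mm apart, in an order that differs each time; they stay put.
- storage_rack: Fixed dark wooden plank, 78 x 286 x 12 mm high, that carries the four coloured cups in a row along its y axis (y = +99, +33, -33, -99 mm). Origin: centre of its underside; x across, y along the row (roughly to the robot's left, turned by up to 0.3 rad), z up. It may be on the left or the right of the bench.
- finishing_stand: Fixed green stand, four empty square pockets with dark floors in a row; 64 x 286 x 28 mm high. Pocket centres at x = 0, y = +99, +33, -33, -99 mm; each pocket is 52 x 52 mm, its floor 12 mm and the rim 28 mm above the origin. Origin: centre of the underside; x across, y along the row (roughly to the robot's left, turned by up to 0.3 rad), z up. On the other side of the bench from the rack.

How it is judged:
By the outcome, as a careful person would: the job done as asked, in the order asked, and still so for the second after the job is handed in, with the robot touching nothing.
It also fails if it takes over 109 s, if anything falls off the work surface, if the arm or the gripper's body presses on something with over 40 N, if the wrist force passes 120 N, or if a joint passes its speed limit or range.

### The arm

A 7-joint arm with a two-finger parallel gripper is mounted at the origin on the work surface. World frame = base frame: x ahead of the robot, y to its left, z up, the work surface at z = 0. Lengths are in m, angles in rad, forces in N, time in s.
With the tool pointing down it reaches from about 0.4 to 0.85 m from the base axis. Payload 4.5 kg.
Tool frame: the origin (TCP) lies where the fingers leave the gripper's body, on its centre line; the fingertips stand 64 mm ahead of it and the grasp point (between the pads) lies 45 mm ahead of it; z points along the fingers, y is the line along which they close (so a half turn about z gives the same grasp; the last joint's range is limited). The gripper opens to 88 mm and grips with 3 to 60 N. Pads are 18 mm wide; open, the fingers measure 123 mm over their backs; the gripper's body (75 mm by 187 mm) begins 45 mm behind the grasp point.
Start: joints at [0.034, 0.689, -0.195, 1.565, 0.157, 0.902, -0.215], TCP at [0.625, 0, 0.303] pointing down, gripper open.
Joint ranges: [-3.01, 3.01], [-0.46, 2.08], [-1.47, 1.51], [0.13, 2.56], [-1, 4.14], [0.04, 2.09], [-2.66, 2.66]. Speed limits (rad/s): [2.57, 2.57, 3.14, 3.14, 3.14, 3.14, 3.14].

### API

Orientations are given as a unit quaternion [x, y, z, w].
In Python, from plant import r gives the robot as it stands.
- The arm moves only by the tool play_rows, never from a script. Its arguments are lists of equal length, an entry for each row: "translation": the shift along the tool's x, y, z in m, a list of three; "delta_rot": the turn, a rotation vector about the tool's x, y, z in degrees, a list of three; "grip": the opening, from -1 (shut) to 1 (fully open). In form: {"translation": [[x, y, z], ...], "delta_rot": [[rx, ry, rz], ...], "grip": [grip, ...]}. A call has 1 to 20 rows; each row shifts and turns the commanded pose from where the row before left it, along the tool's axes as they then stand; what a row does not reach is not made up. A row lasts 1/8 s, in which the tool goes at most 62.5 mm and 10.7 degrees, less where a joint would pass 70% of its speed; a pose out of reach is approached as far as the arm can. A call with a gripper value outside its range is refused whole. The fingers move at their own pace and stop on an object; "squeeze" is the grip in N (left out, the last holds). Time passes only in rows, so rows that do not move let the fingers close. It gives the time, the measured TCP pose, the force, the opening and the grip force at its end, in the units of the state.
- r.get_state(): the state, without advancing time (a new reading comes with each control period).
- r.snapshot(name): name is "scene" or "side" or "wrist"; returns the picture (384x512x3 uint8, blue, green, red); there is no depth.
- r.get_calibration(name): a dict with "intrinsics" (3x3 intrinsics, pixels), "eye" and "rotation" of the camera in the world. Camera axes: x right, y up, looking along -z (the intrinsics and any distortion apply to the point x, -y, -z); pixel columns grow to the right and rows downward; lengths in m; the calibration is good to about 2 mm. The wrist camera is an equidistant fisheye: a pixel r from the principal point sees the ray r / f radians off the axis. A picture is of the moment at which its call begins: read the wrist's pose just before it. get_calibration takes no time and is no camera call; for the wrist camera it gives the pose at the moment of the call.
- r.finish_job(): hands the job in; it is judged then, once.
Trained networks look in the newest picture that a camera, given by its name, has taken for a name from the list of things; names that differ only in an ending like _2 or _b are one class to them, and where a whole thing is asked for, a point or a joint stands for the part that bears it (a point fixed in the world has none). Each returns a list of dicts, best first, with "confidence" (0 to 1); they miss things now and then, are a little off and sometimes report something else, mostly with a low value. They report only what shows in the picture. A call takes as long as a camera call.
- r.look_for(camera, target): "point" ([x, y, z] in m, in world coordinates, good to about 4 mm: the middle of the surface that is visible of it).
- r.silhouettes(camera, target): "pixels" (384x512 bool, what is visible of it).
The state is a dict: "clock": time; "q": joint angles; "qd": joint speeds; "joint_torque": joint torques, N m; "tool_pos": TCP position; "eef_rot": TCP orientation; "contact_force": force on the tool from outside, world axes, zero at the start; "moment": the same for the moment, N m; "opening": opening from 0.0 (shut) to 1.0 (fully open); "finger_force": force on a finger pad.
Only numpy, scipy, OpenCV 4.12 (cv2) and the standard library are available. Lean on these libraries where they do the work, as an engineer would, in place of code of your own. Each camera call takes 0.05 s, during which the arm holds its last target. There are 200 camera calls.

## Working session

There is one attempt and no reset: what is moved stays moved. The work goes in short steps, Python scripts to look and compute and a tool call to move; the robot and the scene stay as the last step left them, time stands still between calls to the robot, and variables do not carry over. Pictures are saved under pics/ and viewed, at most 14 in all, crops included, and the job is handed in when it is done.

Besides the shell and the picture viewer there is one more tool, called after ">>>" as name(argument=value, ...), one argument or row to a line, values as JSON. play_rows: Moves the arm, as the interface text tells. Its arguments: {"type":"object","properties":{"translation":{"type":"array","items":{"type":"array","items":{"type":"number"}}},"delta_rot":{"type":"array","items":{"type":"array","items":{"type":"number"}}},"grip":{"type":"array","items":{"type":"number"}},"squeeze":{"type":"number"}},"required":["translation","delta_rot","grip"]}

```bash
mkdir -p pics; python3 - <<'E'
from plant import r
import cv2,numpy as np
for c in ("scene","side"):
    cv2.imwrite(f"pics/{c}0.png",r.snapshot(c))
    k=r.get_calibration(c);print(c,np.round(k["eye"],3))
    for t in ["stamp_red","stamp_blue","stamp_yellow","stamp_white","home_red","home_blue","home_yellow","home_white","storage_rack","finishing_stand"]:
        print(t,[(np.round(d["point"],3).tolist(),round(d["confidence"],2)) for d in r.look_for(c,t)[:2]])
s=r.get_state();print(s["clock"],s["tool_pos"],s["eef_rot"],s["opening"])
E
```

```text
scene [ 0.992 -0.305  0.671]
stamp_red []
stamp_blue [([0.534, -0.096, 0.056], 0.6)]
stamp_yellow [([0.519, -0.156, 0.062], 0.62)]
stamp_white [([0.511, -0.22, 0.064], 0.89)]
home_red [([0.498, -0.277, 0.025], 0.73)]
home_blue [([0.542, -0.103, 0.015], 0.82), ([0.511, -0.222, 0.065], 0.74)]
home_yellow [([0.527, -0.161, 0.021], 0.88)]
home_white [([0.513, -0.224, 0.02], 0.82)]
storage_rack [([0.53, -0.198, 0.01], 0.73)]
finishing_stand [([0.564, 0.172, 0.017], 0.76)]
side [0.194 0.658 0.682]
stamp_red [([0.484, -0.275, 0.054], 0.91), ([0.478, -0.214, 0.024], 0.61)]
stamp_blue [([0.52, -0.074, 0.062], 0.81), ([0.483, -0.277, 0.058], 0.54)]
stamp_yellow [([0.513, -0.143, 0.063], 0.92)]
stamp_white [([0.492, -0.211, 0.066], 0.62)]
home_red [([0.462, -0.275, 0.026], 0.51), ([0.488, -0.106, 0.019], 0.45)]
home_blue [([0.519, -0.07, 0.025], 0.79)]
home_yellow [([0.491, -0.149, 0.024], 0.56), ([0.489, -0.106, 0.016], 0.5)]
home_white [([0.479, -0.216, 0.027], 0.69)]
storage_rack [([0.49, -0.107, 0.018], 0.86), ([0.552, 0.217, 0.012], 0.75)]
finishing_stand [([0.548, 0.216, 0.011], 0.63)]
1.1 [6.25020369e-01 2.41370583e-05 3.02718318e-01] [7.07115571e-01 7.07097991e-01 2.21435742e-05 1.05409674e-05] 1.0025782808084542
```

View pics/scene0.png

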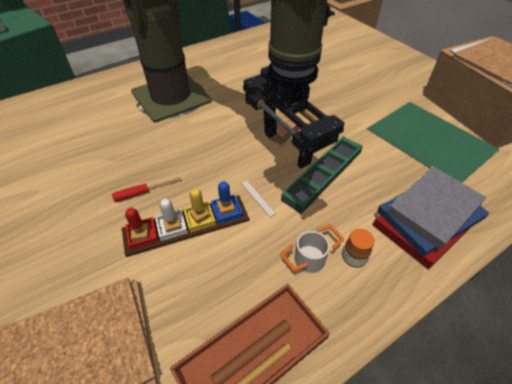

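View pics/side0.png

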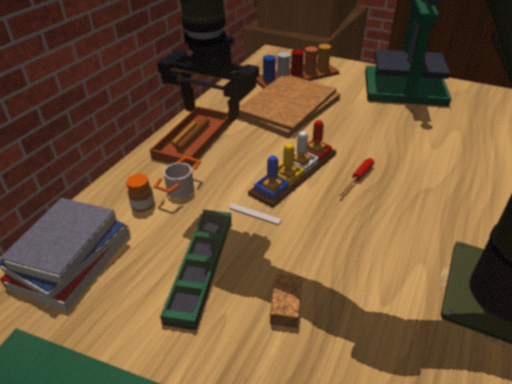

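```bash
cat > fit.py <<'E'
from plant import r
import cv2,numpy as np
from scipy.optimize import minimize
S=4
def proj(k,P):
    c=(np.asarray(P)-k["eye"])@np.array(k["rotation"])
    u=np.c_[c[:,0],-c[:,1],-c[:,2]]@np.array(k["intrinsics"]).T
    return u[:,:2]/u[:,2:]
def render(k,hulls):
    m=np.zeros((384*S,512*S),np.uint8)
    for h in hulls:
        p=((proj(k,h)+.5)*S).astype(np.int32); cv2.fillConvexPoly(m,cv2.convexHull(p),1)
    return cv2.resize(m.astype(np.float32),(512,384),interpolation=cv2.INTER_AREA)
def box(lx,ly,z0,z1,cx=0,cy=0): return np.array([[cx+a*lx/2,cy+b*ly/2,z] for a in(-1,1) for b in(-1,1) for z in(z0,z1)])
def cyl(rad,z0,z1):
    t=np.linspace(0,2*np.pi,24,endpoint=False); return np.array([[rad*np.cos(a),rad*np.sin(a),z] for z in(z0,z1) for a in t])
def pose(h,x,y,w):
    c,s=np.cos(w),np.sin(w); return h@np.array([[c,s,0],[-s,c,0],[0,0,1]])+[x,y,0]
dome=np.vstack([cyl(.0135,.040,.080),cyl(.0105,.087,.0885),cyl(.004,.0915,.092)])
def iou(a,b): return np.minimum(a,b).sum()/np.maximum(a,b).sum()
E
python3 - <<'E'
from fit import *
cams=("scene","side");K={c:r.get_calibration(c) for c in cams};I={};M={}
names=["stamp_red","stamp_blue","stamp_yellow","stamp_white","home_red","home_blue","home_yellow","home_white","storage_rack","finishing_stand"]
for c in cams:
    I[c]=r.snapshot(c)
    for n in names:
        d=r.silhouettes(c,n); 
        for i,e in enumerate(d[:2]):
            p=np.argwhere(e["pixels"]); print(c,n,round(e["confidence"],2),len(p),p.mean(0).round()[::-1])
        M[c,n]=d[0]["pixels"] if d else None
np.save("m.npy",np.array([M],dtype=object),allow_pickle=True)
stand=[box(.064,.286,0,.028)]
def cost(p,hs,n,cs): return -sum(iou(render(K[c],[pose(h,*p) for h in hs]),n[c]) for c in cs)
def fit(p0,hs,n,cs):
    return minimize(cost,p0,args=(hs,n,cs),method="Nelder-Mead",options=dict(initial_simplex=np.array([p0]+[np.array(p0)+d for d in np.diag([.015,.015,.1])]),xatol=2e-4,fatol=1e-4))
n={c:M[c,"finishing_stand"].astype(np.float32) for c in cams}
res={}
for cs in (cams,("scene",),("side",)):
    f=fit([.56,.19,0.],stand,n,cs);print("stand",cs,f.x.round(4),f.fun); res.setdefault("st",f.x)
rack=[box(.078,.286,0,.012)]+[box(.06,.06,.012,.030,0,y) for y in(.099,.033,-.033,-.099)]+[dome+[0,y,.016] for y in(.099,.033,-.033,-.099)]
n={}
for c in cams:
    u=np.zeros((384,512),bool)
    for t in names[:-1]:
        if M[c,t] is not None:
            p=np.argwhere(M[c,t]).mean(0)[::-1]
            if (110<p[0]<250 and 170<p[1]<255) if c=="scene" else (240<p[0]<345 and 110<p[1]<205): u|=M[c,t]
    n[c]=cv2.morphologyEx(u.astype(np.uint8),cv2.MORPH_CLOSE,np.ones((3,3))).astype(np.float32)
for cs in (cams,("scene",),("side",)):
    f=fit([.51,-.18,-.2],rack,n,cs);print("rack",cs,f.x.round(4),f.fun); res.setdefault("ra",f.x)
vis=[]
for c in cams:
    im=cv2.resize(I[c],None,fx=3,fy=3,interpolation=cv2.INTER_CUBIC)
    for hs,key in((stand,"st"),(rack,"ra")):
        for h in hs:
            p=((proj(K[c],pose(h,*res[key]))+.5)*3).astype(np.int32);cv2.polylines(im,[cv2.convexHull(p)],True,(255,255,0),1)
    q=np.vstack([proj(K[c],pose(h,*res[k])) for hs,k in((stand,"st"),(rack,"ra")) for h in hs])*3
    a=np.maximum(q.min(0)-20,0).astype(int);b=(q.max(0)+20).astype(int); vis.append(cv2.resize(im[a[1]:b[1],a[0]:b[0]],(640,300 if c=="scene" else 300)) if 0 else im[a[1]:b[1],a[0]:b[0]])
for c,v in zip(cams,vis):
    s=min(800/v.shape[1],600/v.shape[0]);cv2.imwrite(f"pics/fit_{c}.png",cv2.resize(v,None,fx=s,fy=s))
E
```

```text
scene stamp_red 0.82 522 [136. 226.]
scene stamp_blue 0.83 430 [224. 199.]
scene stamp_blue 0.28 466 [169. 216.]
scene stamp_yellow 0.89 440 [198. 207.]
scene stamp_white 0.62 455 [169. 216.]
scene home_red 0.84 445 [143. 234.]
scene home_red 0.47 361 [227. 212.]
scene home_blue 0.94 399 [226. 213.]
scene home_yellow 0.83 387 [199. 219.]
scene home_yellow 0.37 439 [169. 217.]
scene home_white 0.57 339 [171. 227.]
scene storage_rack 0.86 1206 [181. 233.]
scene finishing_stand 0.92 2353 [321. 174.]
side stamp_red 0.68 370 [318. 138.]
side stamp_blue 0.77 419 [272. 174.]
side stamp_yellow 0.95 426 [288. 162.]
side stamp_yellow 0.69 173 [292. 175.]
side stamp_white 0.78 372 [302. 149.]
side home_red 0.45 148 [322. 152.]
side home_blue 0.72 329 [270. 189.]
side home_blue 0.63 378 [289. 161.]
side home_yellow 0.77 240 [291. 174.]
side home_white 0.64 163 [310. 162.]
side home_white 0.42 377 [289. 161.]
side storage_rack 0.8 618 [291. 183.]
side finishing_stand 0.74 4195 [197. 272.]Traceback (most recent call last):
  File "<stdin>", line 19, in <module>
  File "<stdin>", line 15, in fit
    res = _minimize_neldermead(fun, x0, args, callback, bounds=bounds,
                               **options)
    fsim[k] = func(sim[k])
              ~~~~^^^^^^^^
    fx = function(np.copy(x), *(wrapper_args + args))
  File "<stdin>", line 13, in cost
  File "<stdin>", line 13, in <genexpr>
  File "fit.py", line 12, in render
    p=((proj(k,h)+.5)*S).astype(np.int32); cv2.fillConvexPoly(m,cv2.convexHull(p),1)
        ~~~~^^^^^
  File "fit.py", line 6, in proj
    c=(np.asarray(P)-k["eye"])@np.array(k["rotation"])
      ~~~~~~~~~~~~~~~~~~~~~~~~^~~~~~~~~~~~~~~~~~~~~~~~
ValueError: matmul: Input operand 1 has a mismatch in its core dimension 0, with gufunc signature (n?,k),(k,m?)->(n?,m?) (size 4 is different from 3)
```

```bash
sed -i 's/@np.array(k\["rotation"\])/@Rotation.from_quat(k["rotation"]).as_matrix()/; 1a from scipy.spatial.transform import Rotation' fit.py
python3 - <<'E'
from fit import *
cams=("scene","side");K={c:r.get_calibration(c) for c in cams};print(K["scene"]); M=np.load("m.npy",allow_pickle=True)[0]
I={c:cv2.imread(f"pics/{c}0.png") for c in cams}
cols=["blue","yellow","white","red"]
names=["stamp_"+c for c in cols]+["home_"+c for c in cols]+["storage_rack"]
stand=[box(.064,.286,0,.028)]
def cost(p,hs,n,cs): return -sum(iou(render(K[c],[pose(h,*p) for h in hs]),n[c]) for c in cs)
def fit(p0,hs,n,cs,d=(.015,.015,.1)):
    p0=np.array(p0)
    return minimize(cost,p0,args=(hs,n,cs),method="Nelder-Mead",options=dict(initial_simplex=np.array([p0]+[p0+e for e in np.diag(d)]),xatol=2e-4,fatol=1e-4))
n={c:M[c,"finishing_stand"].astype(np.float32) for c in cams}
res={}
for cs in (cams,("scene",),("side",)):
    f=fit([.56,.19,0.],stand,n,cs);print("stand",cs,f.x.round(4),f.fun.round(3)); res.setdefault("st",f.x)
ys=(.099,.033,-.033,-.099)
rack=[box(.078,.286,0,.012)]+[box(.06,.06,.012,.030,0,y) for y in ys]+[dome+[0,y,.016] for y in ys]
n={}
for c in cams:
    u=np.zeros((384,512),bool)
    for t in names: u|=M[c,t]
    n[c]=cv2.morphologyEx(u.astype(np.uint8),cv2.MORPH_CLOSE,np.ones((3,3))).astype(np.float32)
for cs in (cams,("scene",),("side",)):
    f=fit([.51,-.18,-.2],rack,n,cs);print("rack",cs,f.x.round(4),f.fun.round(3)); res.setdefault("ra",f.x)
x,y,w=res["ra"]
st=[dome+[0,0,.016],box(.034,.034,.025,.034)]
hulls=[(h,res["st"]) for h in stand]+[(h,res["ra"]) for h in rack[:5]]
for c,l in zip(cols,ys):
    p=[x-l*np.sin(w),y+l*np.cos(w),w]
    n={k:M[k,"stamp_"+c].astype(np.float32) for k in cams}
    for cs in (cams,("scene",),("side",)):
        f=fit(p,st,n,cs,(.006,.006,.2));
        if len(cs)==2: hulls+=[(h,f.x) for h in st]
        print(c,np.round(p,4),cs,f.x.round(4),f.fun.round(3))
for c in cams:
    im=cv2.resize(I[c],None,fx=3,fy=3,interpolation=cv2.INTER_CUBIC);q=[]
    for h,p in hulls:
        g=(proj(K[c],pose(h,*p))+.5)*3;q.append(g);cv2.polylines(im,[cv2.convexHull(g.astype(np.int32))],True,(255,255,0),1)
    q=np.vstack(q);a=np.maximum(q.min(0)-20,0).astype(int);b=(q.max(0)+20).astype(int);v=im[a[1]:b[1],a[0]:b[0]]
    s=min(800/v.shape[1],600/v.shape[0]);cv2.imwrite(f"pics/fit_{c}.png",cv2.resize(v,None,fx=s,fy=s))
E
```

```text
{'intrinsics': array([[346.72075631,   0.        , 257.48627285],
       [  0.        , 346.72075631, 186.24732775],
       [  0.        ,   0.        ,   1.        ]]), 'eye': array([ 0.99237338, -0.30522204,  0.67121916]), 'rotation': array([0.31310517, 0.16786284, 0.44354879, 0.8228315 ])}
stand ('scene', 'side') [0.5577 0.1905 0.2759] -1.908
stand ('scene',) [0.5572 0.1926 0.2786] -0.952
stand ('side',) [0.5576 0.1903 0.281 ] -0.962
rack ('scene', 'side') [ 0.5062 -0.1848 -0.2188] -1.866
rack ('scene',) [ 0.5057 -0.1844 -0.224 ] -0.936
rack ('side',) [ 0.5065 -0.1869 -0.223 ] -0.935
blue [ 0.5276 -0.0882 -0.2188] ('scene', 'side') [ 0.526  -0.088  -0.2741] -1.779
blue [ 0.5276 -0.0882 -0.2188] ('scene',) [ 0.5283 -0.0887 -0.2848] -0.918
blue [ 0.5276 -0.0882 -0.2188] ('side',) [ 0.5246 -0.0857 -0.07  ] -0.908
yellow [ 0.5133 -0.1526 -0.2188] ('scene', 'side') [ 0.5115 -0.1499  0.0336] -1.77
yellow [ 0.5133 -0.1526 -0.2188] ('scene',) [ 0.5142 -0.1504 -0.032 ] -0.924
yellow [ 0.5133 -0.1526 -0.2188] ('side',) [ 0.51   -0.1488  0.0175] -0.891
white [ 0.499  -0.217  -0.2188] ('scene', 'side') [ 0.5019 -0.2148 -0.2165] -1.797
white [ 0.499  -0.217  -0.2188] ('scene',) [ 0.5041 -0.2149 -0.203 ] -0.946
white [ 0.499  -0.217  -0.2188] ('side',) [ 0.5005 -0.214  -0.0707] -0.898
red [ 0.4847 -0.2815 -0.2188] ('scene', 'side') [ 0.4848 -0.2837 -0.2744] -1.76
red [ 0.4847 -0.2815 -0.2188] ('scene',) [ 0.4876 -0.2843 -0.2847] -0.921
red [ 0.4847 -0.2815 -0.2188] ('side',) [ 0.4834 -0.2817 -0.2809] -0.9
```

View pics/fit_scene.png

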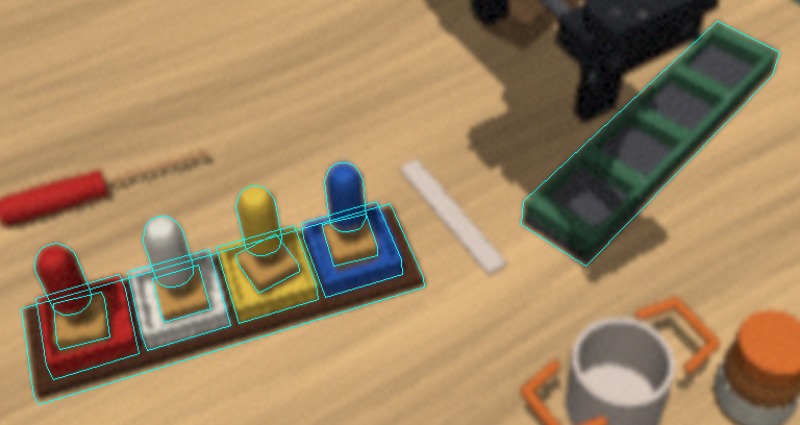

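View pics/fit_side.png

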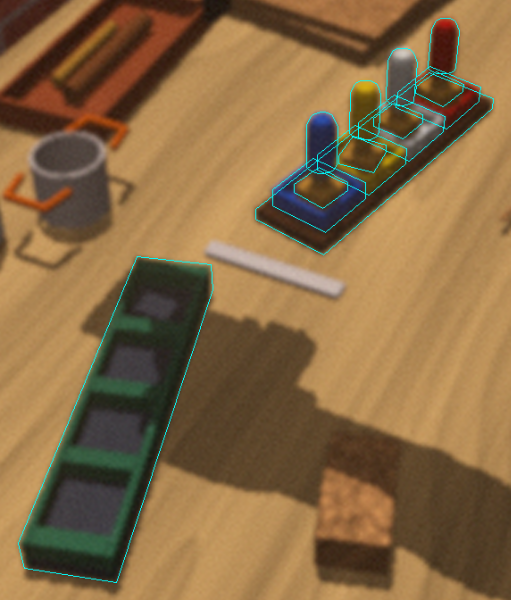

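The overlay fits well. The rack runs, left to right, blue (526,-88), yellow (512,-150), white (502,-215), red (485,-283) mm. The stand is at (558,190) with yaw 0.277. So blue goes to the y=-99 pocket, yellow to -33, white to +33 and red to +99.

>>> play_rows(
  translation=[
    [-0.022, -0.025, 0.016],
    [-0.022, -0.025, 0.016],
    [-0.022, -0.025, 0.016],
    [-0.022, -0.024, 0.015],
    [0, 0, 0],
    [0, 0, 0],
    [0, 0, 0],
    [0, 0, 0],
  ],
  delta_rot=[
    [0, 0, 0],
    [0, 0, 0],
    [0, 0, 0],
    [0, 0, 0],
    [0, 0, 6.3],
    [0, 0, 6.3],
    [0, 0, 0],
    [0, 0, 0],
  ],
  grip=[1, 1, 1, 1, 1, 1, 1, 1],
  squeeze=25,
)

```text
clock: 3.2
tool_pos: [0.5262, -0.0878, 0.2398]
eef_rot: [0.78, 0.626, 0.0, 0.0]
contact_force: [1.3, 0.7, 0.6]
opening: 1.002
finger_force: 0.0
```

```bash
cat > go.py <<'E'
from fit import *
def to(x,y,z,wdeg,s=None):
    s=s or r.get_state();R=Rotation.from_quat(s["eef_rot"]);ty=R.as_matrix()[:,1]
    psi=np.degrees(np.arctan2(ty[1],ty[0]));t=R.inv().apply(np.array([x,y,z])-s["tool_pos"])
    print("t",round(s["clock"],1),"pos",np.round(s["tool_pos"],4),"yaw",psi.round(2),"tilt",R.as_matrix()[:,2].round(4),"| tool shift",t.round(4),"rz",round(psi-wdeg,2))
E
python3 - <<'E'
from go import *
to(.526,-.088,.123,-12.5)
# cork block on the robot side of the stand
k=r.get_calibration("side");u=np.linalg.inv(k["intrinsics"])@[286,322,1]
d=Rotation.from_quat(k["rotation"]).apply([u[0],-u[1],-u[2]]);print("cork",(k["eye"]-d*k["eye"][2]/d[2]).round(3))
E
```

```text
t 3.2 pos [ 0.5262 -0.0878  0.2398] yaw -12.48 tilt [ 3.e-04  0.e+00 -1.e+00] | tool shift [-2.000e-04 -1.000e-04  1.168e-01] rz 0.02
cork [0.35  0.234 0.   ]
```

```bash
python3 - <<'E'
from go import *
k=r.get_calibration("wrist");im=r.snapshot("wrist");print(k)
K=np.array(k["intrinsics"]);R=Rotation.from_quat(k["rotation"])
for p in [(.526,-.088,.108),(.512,-.150,.108),(.502,-.215,.108),(.485,-.283,.108)]:
    c=R.inv().apply(np.array(p)-k["eye"]);v=np.array([c[0],-c[1],-c[2]]);th=np.arctan2(np.hypot(v[0],v[1]),v[2]);u=v[:2]/np.hypot(*v[:2])*th
    q=(int(K[0,2]+K[0,0]*u[0]),int(K[1,2]+K[1,1]*u[1]));print(q)
    cv2.drawMarker(im,q,(255,0,255),cv2.MARKER_CROSS,12,1)
cv2.imwrite("pics/w1.png",im)
E
```

```text
{'intrinsics': array([[297.31863964,   0.        , 255.55454677],
       [  0.        , 297.31863964, 189.30007404],
       [  0.        ,   0.        ,   1.        ]]), 'eye': array([ 0.54283667, -0.01106062,  0.32144173]), 'rotation': array([-0.15200917,  0.01676581, -0.10685135,  0.98244334])}
(255, 203)
(255, 272)
(259, 327)
(257, 370)
```

View pics/w1.png

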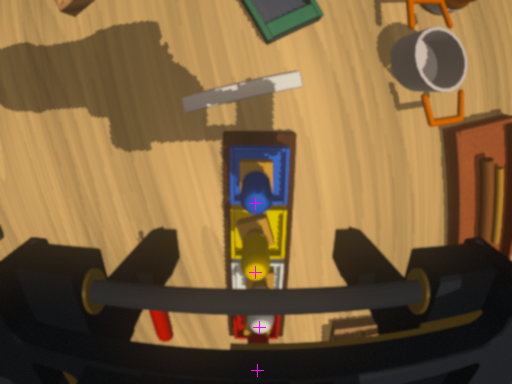

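The handle tops fall on the predicted crosses: blue at (256,203), yellow at (255,271) and white at (260,326). I'll descend and grip blue.

>>> play_rows(
  translation=[
    [0, 0, 0.03],
    [0, 0, 0.03],
    [0, 0, 0.03],
    [0, 0, 0.02],
    [0, 0, 0.007],
    [0, 0, 0],
    [0, 0, 0],
    [0, 0, 0],
    [0, 0, 0],
    [0, 0, 0],
    [0, 0, 0],
    [0, 0, 0],
    [0, 0, 0],
  ],
  delta_rot=[
    [0, 0, 0],
    [0, 0, 0],
    [0, 0, 0],
    [0, 0, 0],
    [0, 0, 0],
    [0, 0, 0],
    [0, 0, 0],
    [0, 0, 0],
    [0, 0, 0],
    [0, 0, 0],
    [0, 0, 0],
    [0, 0, 0],
    [0, 0, 0],
  ],
  grip=[1, 1, 1, 1, 1, 1, -1, -1, -1, -1, -1, -1, -1],
  squeeze=25,
)

```text
clock: 4.88
tool_pos: [0.5262, -0.088, 0.1227]
eef_rot: [0.78, 0.625, 0.0, 0.0]
contact_force: [0.9, -0.4, -0.3]
opening: 0.3
finger_force: 25.0
```

>>> play_rows(
  translation=[
    [0, 0, -0.01],
    [0, 0, -0.025],
    [0, 0, -0.03],
    [0, 0, -0.03],
    [0, 0, -0.022],
    [0.032, 0.003, 0],
    [0.032, 0.003, 0],
    [0.032, 0.003, 0],
    [0.032, 0.003, 0],
    [0.032, 0.003, 0],
    [0.0316, 0.0026, 0],
    [0, 0, 0],
    [0, 0, 0],
    [0, 0, 0],
    [0, 0, 0],
    [0, 0, 0],
  ],
  delta_rot=[
    [0, 0, 0],
    [0, 0, 0],
    [0, 0, 0],
    [0, 0, 0],
    [0, 0, 0],
    [0, 0, 0],
    [0, 0, 0],
    [0, 0, 0],
    [0, 0, 0],
    [0, 0, 0],
    [0, 0, 0],
    [0, 0, -9.5],
    [0, 0, -9.5],
    [0, 0, -9.4],
    [0, 0, 0],
    [0, 0, 0],
  ],
  grip=[-1, -1, -1, -1, -1, -1, -1, -1, -1, -1, -1, -1, -1, -1, -1, -1],
)

```text
clock: 6.88
tool_pos: [0.5847, 0.095, 0.2398]
eef_rot: [0.604, 0.797, -0.0, -0.0]
contact_force: [-0.4, -0.3, -2.5]
opening: 0.293
finger_force: 25.0
```

```bash
python3 - <<'E'
from go import *
to(.5848,.0953,.119,15.9)
cv2.imwrite("pics/w2.png",r.snapshot("wrist"))
E
```

```text
t 6.9 pos [0.5847 0.095  0.2398] yaw 15.63 tilt [-4.e-04 -2.e-04 -1.e+00] | tool shift [0.0003 0.0002 0.1208] rz -0.27
```

View pics/w2.png

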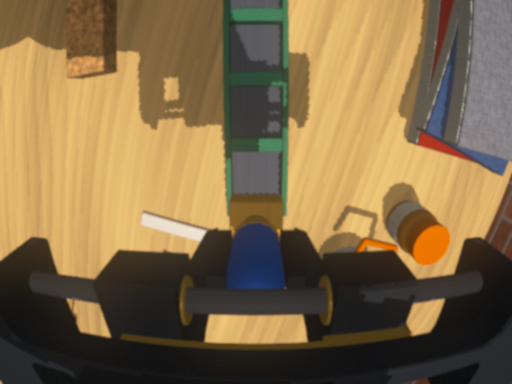

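The wrist view shows blue upright in the fingers, square with the stand and over its near pocket. I'll lower it.

>>> play_rows(
  translation=[
    [0, 0, 0.03],
    [0, 0, 0.03],
    [0, 0, 0.025],
    [0, 0, 0.015],
    [0, 0, 0.008],
    [0, 0, 0.005],
    [0, 0, 0.003],
    [0, 0, 0.002],
    [0, 0, 0.002],
    [0, 0, 0.001],
    [0, 0, 0],
    [0, 0, 0],
  ],
  delta_rot=[
    [0, 0, 0],
    [0, 0, 0],
    [0, 0, 0],
    [0, 0, 0],
    [0, 0, 0],
    [0, 0, 0],
    [0, 0, 0],
    [0, 0, 0],
    [0, 0, 0],
    [0, 0, 0],
    [0, 0, 0],
    [0, 0, 0],
  ],
  grip=[-1, -1, -1, -1, -1, -1, -1, -1, -1, -1, -1, -1],
)

```text
clock: 8.43
tool_pos: [0.585, 0.0952, 0.1188]
eef_rot: [0.603, 0.798, 0.0, 0.0]
contact_force: [-0.3, -0.5, -1.7]
opening: 0.3
finger_force: 25.0
```

>>> play_rows(
  translation=[
    [0, 0, 0.0005],
    [0, 0, 0.0005],
    [0, 0, 0],
  ],
  delta_rot=[
    [0, 0, 0],
    [0, 0, 0],
    [0, 0, 0],
  ],
  grip=[-1, -1, -1],
)

```text
clock: 8.8
tool_pos: [0.5852, 0.0953, 0.1186]
eef_rot: [0.603, 0.798, 0.0, 0.0]
contact_force: [-1.5, -0.5, 5.4]
opening: 0.298
finger_force: 25.0
```

Contact came at the expected floor height. I'll release and retreat.

>>> play_rows(
  translation=[
    [0, 0, 0],
    [0, 0, 0],
    [0, 0, 0],
    [0, 0, 0],
    [0, 0, 0],
    [0, 0, -0.02],
    [0, 0, -0.03],
    [0, 0, -0.035],
    [0, 0, -0.036],
    [0, 0, 0],
  ],
  delta_rot=[
    [0, 0, 0],
    [0, 0, 0],
    [0, 0, 0],
    [0, 0, 0],
    [0, 0, 0],
    [0, 0, 0],
    [0, 0, 0],
    [0, 0, 0],
    [0, 0, 0],
    [0, 0, 0],
  ],
  grip=[-0.2, 0.2, 0.6, 1, 1, 1, 1, 1, 1, 1],
)

```text
clock: 10.05
tool_pos: [0.5865, 0.0956, 0.2414]
eef_rot: [0.603, 0.798, 0.002, 0.002]
contact_force: [0.3, -0.1, -0.4]
opening: 0.998
finger_force: 0.0
```

```bash
python3 - <<'E'
from go import *
to(.512,-.150,.24,-12.5)
cv2.imwrite("pics/s1.png",r.snapshot("side"))
for n in ["stamp_blue","stamp_yellow"]:print([(np.round(d["point"],3),d["confidence"]) for d in r.look_for("side",n)[:2]])
E
```

```text
t 10.1 pos [0.5865 0.0956 0.2414] yaw 15.79 tilt [ 0.0058  0.0014 -1.    ] | tool shift [-0.216  -0.1385  0.0007] rz 28.29
[(array([0.577, 0.106, 0.059]), 0.63)]
[(array([ 0.509, -0.142,  0.062]), 0.83), (array([ 0.497, -0.149,  0.025]), 0.36)]
```

View pics/s1.png

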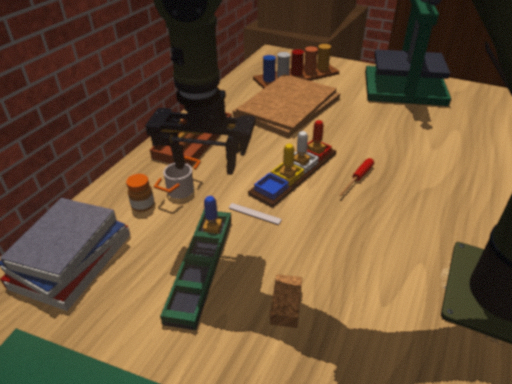

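Blue stands upright in the nearest pocket, around (211,215). Next is yellow.

>>> play_rows(
  translation=[
    [-0.031, -0.02, 0],
    [-0.031, -0.02, 0],
    [-0.031, -0.02, 0],
    [-0.031, -0.02, 0],
    [-0.031, -0.02, 0],
    [-0.031, -0.02, 0],
    [-0.03, -0.0185, 0],
    [0, 0, 0],
    [0, 0, 0],
    [0, 0, 0],
    [0, 0, 0],
    [0, 0, 0],
    [0, 0, 0],
  ],
  delta_rot=[
    [0, 0, 0],
    [0, 0, 0],
    [0, 0, 0],
    [0, 0, 0],
    [0, 0, 0],
    [0, 0, 0],
    [0, 0, 0],
    [0, 0, 9.5],
    [0, 0, 9.5],
    [0, 0, 9.3],
    [0, 0, 0],
    [0, 0, 0],
    [0, 0, 0],
  ],
  grip=[1, 1, 1, 1, 1, 1, 1, 1, 1, 1, 1, 1, 1],
)

```text
clock: 11.82
tool_pos: [0.5104, -0.1504, 0.2384]
eef_rot: [0.779, 0.627, -0.0, -0.0]
contact_force: [-0.8, 0.1, 0.1]
opening: 0.999
finger_force: 0.0
```

```bash
python3 - <<'E'
from go import *
to(.512,-.150,.1227,-12.5)
E
```

```text
t 11.8 pos [ 0.5104 -0.1504  0.2384] yaw -12.41 tilt [-5.e-04  3.e-04 -1.e+00] | tool shift [0.0007 0.0016 0.1157] rz 0.09
```

>>> play_rows(
  translation=[
    [0.0007, 0.0016, 0.03],
    [0, 0, 0.03],
    [0, 0, 0.03],
    [0, 0, 0.02],
    [0, 0, 0.006],
    [0, 0, 0],
    [0, 0, 0],
    [0, 0, 0],
    [0, 0, 0],
    [0, 0, 0],
    [0, 0, 0],
    [0, 0, 0],
    [0, 0, 0],
  ],
  delta_rot=[
    [0, 0, 0],
    [0, 0, 0],
    [0, 0, 0],
    [0, 0, 0],
    [0, 0, 0],
    [0, 0, 0],
    [0, 0, 0],
    [0, 0, 0],
    [0, 0, 0],
    [0, 0, 0],
    [0, 0, 0],
    [0, 0, 0],
    [0, 0, 0],
  ],
  grip=[1, 1, 1, 1, 1, 1, -1, -1, -1, -1, -1, -1, -1],
  squeeze=25,
)

```text
clock: 13.45
tool_pos: [0.5122, -0.15, 0.1227]
eef_rot: [0.78, 0.626, -0.0, -0.0]
contact_force: [0.1, 0.4, -0.6]
opening: 0.298
finger_force: 25.0
```

```bash
python3 - <<'E'
from go import *
to(.5667,.1588,.242,15.9)
E
```

```text
t 13.4 pos [ 0.5122 -0.15    0.1227] yaw -12.5 tilt [-1.e-04  0.e+00 -1.e+00] | tool shift [ 0.3133 -0.0136 -0.1193] rz -28.4
```

>>> play_rows(
  translation=[
    [0, 0, -0.01],
    [0, 0, -0.025],
    [0, 0, -0.03],
    [0, 0, -0.03],
    [0, 0, -0.024],
    [0.032, -0.0014, 0],
    [0.035, -0.0014, 0],
    [0.035, -0.0014, 0],
    [0.035, -0.0014, 0],
    [0.035, -0.0014, 0],
    [0.035, -0.0014, 0],
    [0.035, -0.0014, 0],
    [0.035, -0.0014, 0],
    [0.036, -0.0024, 0],
    [0, 0, 0],
    [0, 0, 0],
    [0, 0, 0],
    [0, 0, 0],
    [0, 0, 0],
    [0, 0, 0],
  ],
  delta_rot=[
    [0, 0, 0],
    [0, 0, 0],
    [0, 0, 0],
    [0, 0, 0],
    [0, 0, 0],
    [0, 0, 0],
    [0, 0, 0],
    [0, 0, 0],
    [0, 0, 0],
    [0, 0, 0],
    [0, 0, 0],
    [0, 0, 0],
    [0, 0, 0],
    [0, 0, 0],
    [0, 0, -9.5],
    [0, 0, -9.5],
    [0, 0, -9.4],
    [0, 0, 0],
    [0, 0, 0],
    [0, 0, 0],
  ],
  grip=[-1, -1, -1, -1, -1, -1, -1, -1, -1, -1, -1, -1, -1, -1, -1, -1, -1, -1, -1, -1],
)

```text
clock: 15.95
tool_pos: [0.5666, 0.1585, 0.2418]
eef_rot: [0.603, 0.798, -0.0, 0.0]
contact_force: [0.3, 0.0, -1.2]
opening: 0.3
finger_force: 25.0
```

```bash
python3 - <<'E'
from go import *
to(.5667,.1588,.1187,15.9)
cv2.imwrite("pics/w3.png",r.snapshot("wrist"))
E
```

```text
t 15.9 pos [0.5666 0.1585 0.2418] yaw 15.82 tilt [ 1.e-04 -2.e-04 -1.e+00] | tool shift [3.000e-04 1.000e-04 1.231e-01] rz -0.08
```

View pics/w3.png

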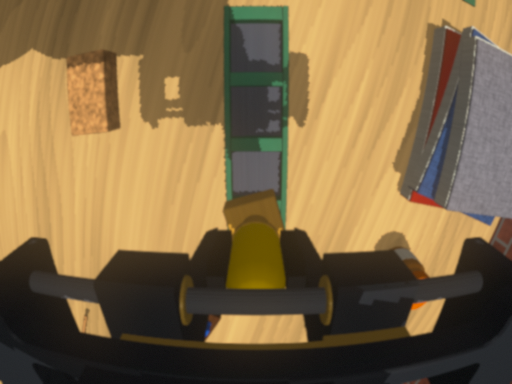

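Yellow's foot sits about 13° askew in the grip, as fitted. I'll turn 12° back and lower it.

>>> play_rows(
  translation=[
    [0, 0, 0],
    [0, 0, 0],
    [0, 0, 0.03],
    [0, 0, 0.03],
    [0, 0, 0.025],
    [0, 0, 0.018],
    [0, 0, 0.008],
    [0, 0, 0.005],
    [0, 0, 0.003],
    [0, 0, 0.002],
    [0, 0, 0.001],
    [0, 0, 0.0005],
    [0, 0, 0.0005],
    [0, 0, 0.0005],
    [0, 0, 0],
  ],
  delta_rot=[
    [0, 0, 6],
    [0, 0, 6],
    [0, 0, 0],
    [0, 0, 0],
    [0, 0, 0],
    [0, 0, 0],
    [0, 0, 0],
    [0, 0, 0],
    [0, 0, 0],
    [0, 0, 0],
    [0, 0, 0],
    [0, 0, 0],
    [0, 0, 0],
    [0, 0, 0],
    [0, 0, 0],
  ],
  grip=[-1, -1, -1, -1, -1, -1, -1, -1, -1, -1, -1, -1, -1, -1, -1],
)

```text
clock: 17.88
tool_pos: [0.5668, 0.1585, 0.1187]
eef_rot: [0.683, 0.731, 0.0, 0.0]
contact_force: [-2.3, 0.5, 4.0]
opening: 0.298
finger_force: 25.0
```

>>> play_rows(
  translation=[
    [0, 0, 0],
    [0, 0, 0],
    [0, 0, 0],
    [0, 0, 0],
    [0, 0, 0],
    [0, 0, -0.02],
    [0, 0, -0.03],
    [0, 0, -0.035],
    [0, 0, -0.036],
    [0, 0, 0],
    [0, 0, 0],
  ],
  delta_rot=[
    [0, 0, 0],
    [0, 0, 0],
    [0, 0, 0],
    [0, 0, 0],
    [0, 0, 0],
    [0, 0, 0],
    [0, 0, 0],
    [0, 0, 0],
    [0, 0, 0],
    [0, 0, 0],
    [0, 0, 0],
  ],
  grip=[-0.2, 0.2, 0.6, 1, 1, 1, 1, 1, 1, 1, 1],
)

```text
clock: 19.25
tool_pos: [0.5663, 0.1583, 0.2387]
eef_rot: [0.683, 0.731, -0.0, -0.0]
contact_force: [-0.5, -0.3, -0.3]
opening: 1.0
finger_force: 0.0
```

```bash
python3 - <<'E'
from go import *
to(.502,-.215,.24,-12.5)
E
```

```text
t 19.2 pos [0.5663 0.1583 0.2387] yaw 3.9 tilt [-9.e-04 -5.e-04 -1.e+00] | tool shift [-0.368  -0.0895 -0.0011] rz 16.4
```

>>> play_rows(
  translation=[
    [-0.036, -0.009, 0],
    [-0.037, -0.009, 0],
    [-0.037, -0.009, 0],
    [-0.037, -0.009, 0],
    [-0.037, -0.009, 0],
    [-0.037, -0.009, 0],
    [-0.037, -0.009, 0],
    [-0.037, -0.009, 0],
    [-0.037, -0.009, 0],
    [-0.036, -0.0085, 0],
    [0, 0, 0],
    [0, 0, 0],
    [0, 0, 0],
    [0, 0, 0],
    [0, 0, 0],
  ],
  delta_rot=[
    [0, 0, 0],
    [0, 0, 0],
    [0, 0, 0],
    [0, 0, 0],
    [0, 0, 0],
    [0, 0, 0],
    [0, 0, 0],
    [0, 0, 0],
    [0, 0, 0],
    [0, 0, 0],
    [0, 0, 8.2],
    [0, 0, 8.2],
    [0, 0, 0],
    [0, 0, 0],
    [0, 0, 0],
  ],
  grip=[1, 1, 1, 1, 1, 1, 1, 1, 1, 1, 1, 1, 1, 1, 1],
)

```text
clock: 21.12
tool_pos: [0.5023, -0.2146, 0.2389]
eef_rot: [0.779, 0.627, -0.0, -0.0]
contact_force: [-0.3, 0.6, 0.6]
opening: 0.998
finger_force: 0.0
```

```bash
python3 - <<'E'
from go import *
to(.502,-.215,.1227,-12.5)
cv2.imwrite("pics/s2.png",r.snapshot("side"))
E
```

```text
t 21.1 pos [ 0.5023 -0.2146  0.2389] yaw -12.41 tilt [-5.e-04  4.e-04 -1.e+00] | tool shift [-0.0005 -0.0002  0.1162] rz 0.09
```

View pics/s2.png

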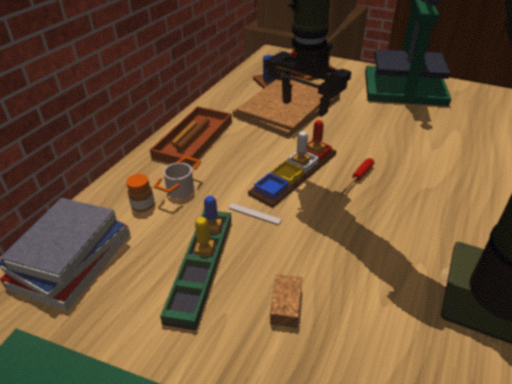

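Blue (211,212) and yellow (203,235) both stand upright in their pockets. White is next.

>>> play_rows(
  translation=[
    [-0.0005, 0, 0.03],
    [0, 0, 0.03],
    [0, 0, 0.03],
    [0, 0, 0.02],
    [0, 0, 0.006],
    [0, 0, 0],
    [0, 0, 0],
    [0, 0, 0],
    [0, 0, 0],
    [0, 0, 0],
    [0, 0, 0],
    [0, 0, 0],
    [0, 0, 0],
  ],
  delta_rot=[
    [0, 0, 0],
    [0, 0, 0],
    [0, 0, 0],
    [0, 0, 0],
    [0, 0, 0],
    [0, 0, 0],
    [0, 0, 0],
    [0, 0, 0],
    [0, 0, 0],
    [0, 0, 0],
    [0, 0, 0],
    [0, 0, 0],
    [0, 0, 0],
  ],
  grip=[1, 1, 1, 1, 1, 1, -1, -1, -1, -1, -1, -1, -1],
  squeeze=25,
)

```text
clock: 22.8
tool_pos: [0.5025, -0.2153, 0.1232]
eef_rot: [0.78, 0.626, 0.0, 0.0]
contact_force: [0.8, -0.2, -0.3]
opening: 0.296
finger_force: 25.0
```

```bash
python3 - <<'E'
from go import *
to(.5487,.2222,.242,15.9)
E
```

```text
t 22.8 pos [ 0.5025 -0.2153  0.1232] yaw -12.5 tilt [ 3.e-04 -0.e+00 -1.e+00] | tool shift [ 0.4371 -0.0495 -0.1188] rz -28.4
```

>>> play_rows(
  translation=[
    [0, 0, -0.01],
    [0, 0, -0.025],
    [0, 0, -0.03],
    [0, 0, -0.03],
    [0, 0, -0.024],
    [0.034, -0.004, 0],
    [0.037, -0.0042, 0],
    [0.037, -0.0042, 0],
    [0.037, -0.0042, 0],
    [0.037, -0.0042, 0],
    [0.037, -0.0042, 0],
    [0.037, -0.0042, 0],
    [0.037, -0.0042, 0],
    [0.037, -0.0042, 0],
    [0.037, -0.0042, 0],
    [0.037, -0.0042, 0],
    [0.033, -0.0035, 0],
    [0, 0, 0],
    [0, 0, 0],
    [0, 0, 0],
  ],
  delta_rot=[
    [0, 0, 0],
    [0, 0, 0],
    [0, 0, 0],
    [0, 0, 0],
    [0, 0, 0],
    [0, 0, 0],
    [0, 0, 0],
    [0, 0, 0],
    [0, 0, 0],
    [0, 0, 0],
    [0, 0, 0],
    [0, 0, 0],
    [0, 0, 0],
    [0, 0, 0],
    [0, 0, 0],
    [0, 0, 0],
    [0, 0, 0],
    [0, 0, -9.5],
    [0, 0, -9.5],
    [0, 0, -9.4],
  ],
  grip=[-1, -1, -1, -1, -1, -1, -1, -1, -1, -1, -1, -1, -1, -1, -1, -1, -1, -1, -1, -1],
)

```text
clock: 25.3
tool_pos: [0.5481, 0.2219, 0.2425]
eef_rot: [0.6, 0.8, -0.0, -0.0]
contact_force: [-0.2, 0.2, -1.8]
opening: 0.292
finger_force: 25.0
```

>>> play_rows(
  translation=[
    [0, 0, 0],
    [0, 0, 0],
    [0, 0, 0],
  ],
  delta_rot=[
    [0, 0, 0],
    [0, 0, 0],
    [0, 0, 0],
  ],
  grip=[-1, -1, -1],
)

```text
clock: 25.68
tool_pos: [0.5485, 0.2221, 0.2423]
eef_rot: [0.603, 0.798, -0.0, 0.0]
contact_force: [0.1, -0.5, -2.2]
opening: 0.298
finger_force: 25.0
```

```bash
python3 - <<'E'
from go import *
to(.5487,.2222,.1192,15.9)
cv2.imwrite("pics/w4.png",r.snapshot("wrist"))
E
```

```text
t 25.7 pos [0.5485 0.2221 0.2423] yaw 15.82 tilt [ 1.e-04 -2.e-04 -1.e+00] | tool shift [1.000e-04 2.000e-04 1.231e-01] rz -0.08
```

View pics/w4.png

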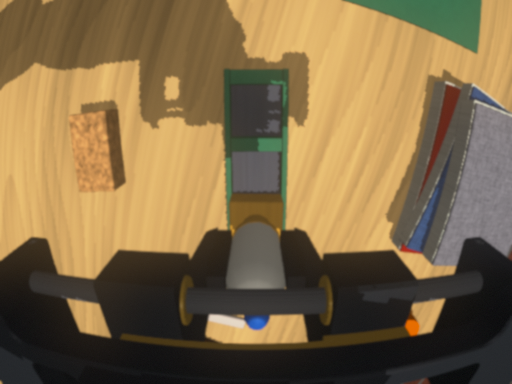

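White's foot is square and over the third pocket, at (255,170), with the last pocket beyond it at (255,105). I'll lower it.

>>> play_rows(
  translation=[
    [0, 0, 0.03],
    [0, 0, 0.03],
    [0, 0, 0.025],
    [0, 0, 0.018],
    [0, 0, 0.008],
    [0, 0, 0.005],
    [0, 0, 0.003],
    [0, 0, 0.002],
    [0, 0, 0.001],
    [0, 0, 0.0005],
    [0, 0, 0.0005],
    [0, 0, 0.0005],
    [0, 0, 0],
  ],
  delta_rot=[
    [0, 0, 0],
    [0, 0, 0],
    [0, 0, 0],
    [0, 0, 0],
    [0, 0, 0],
    [0, 0, 0],
    [0, 0, 0],
    [0, 0, 0],
    [0, 0, 0],
    [0, 0, 0],
    [0, 0, 0],
    [0, 0, 0],
    [0, 0, 0],
  ],
  grip=[-1, -1, -1, -1, -1, -1, -1, -1, -1, -1, -1, -1, -1],
)

```text
clock: 27.35
tool_pos: [0.5488, 0.2222, 0.1192]
eef_rot: [0.603, 0.798, 0.0, 0.0]
contact_force: [-0.2, -0.7, 3.0]
opening: 0.296
finger_force: 25.0
```

>>> play_rows(
  translation=[
    [0, 0, 0],
    [0, 0, 0],
    [0, 0, 0],
    [0, 0, 0],
    [0, 0, 0],
    [0, 0, -0.02],
    [0, 0, -0.03],
    [0, 0, -0.035],
    [0, 0, -0.036],
    [0, 0, 0],
    [0, 0, 0],
  ],
  delta_rot=[
    [0, 0, 0],
    [0, 0, 0],
    [0, 0, 0],
    [0, 0, 0],
    [0, 0, 0],
    [0, 0, 0],
    [0, 0, 0],
    [0, 0, 0],
    [0, 0, 0],
    [0, 0, 0],
    [0, 0, 0],
  ],
  grip=[-0.2, 0.2, 0.6, 1, 1, 1, 1, 1, 1, 1, 1],
)

```text
clock: 28.72
tool_pos: [0.5482, 0.2218, 0.2392]
eef_rot: [0.602, 0.798, -0.001, -0.0]
contact_force: [-1.5, 0.1, -0.6]
opening: 0.997
finger_force: 0.0
```

```bash
python3 - <<'E'
from go import *
to(.485,-.283,.24,-12.5)
E
```

```text
t 28.7 pos [0.5482 0.2218 0.2392] yaw 15.9 tilt [-9.e-04 -6.e-04 -1.e+00] | tool shift [-0.4682 -0.1991 -0.0005] rz 28.4
```

>>> play_rows(
  translation=[
    [-0.036, -0.0153, 0],
    [-0.036, -0.0153, 0],
    [-0.036, -0.0153, 0],
    [-0.036, -0.0153, 0],
    [-0.036, -0.0153, 0],
    [-0.036, -0.0153, 0],
    [-0.036, -0.0153, 0],
    [-0.036, -0.0153, 0],
    [-0.036, -0.0153, 0],
    [-0.036, -0.0153, 0],
    [-0.036, -0.0153, 0],
    [-0.036, -0.0153, 0],
    [-0.036, -0.0153, 0],
    [0, 0, 0],
    [0, 0, 0],
    [0, 0, 0],
    [0, 0, 0],
    [0, 0, 0],
    [0, 0, 0],
  ],
  delta_rot=[
    [0, 0, 0],
    [0, 0, 0],
    [0, 0, 0],
    [0, 0, 0],
    [0, 0, 0],
    [0, 0, 0],
    [0, 0, 0],
    [0, 0, 0],
    [0, 0, 0],
    [0, 0, 0],
    [0, 0, 0],
    [0, 0, 0],
    [0, 0, 0],
    [0, 0, 9.5],
    [0, 0, 9.5],
    [0, 0, 9.4],
    [0, 0, 0],
    [0, 0, 0],
    [0, 0, 0],
  ],
  grip=[1, 1, 1, 1, 1, 1, 1, 1, 1, 1, 1, 1, 1, 1, 1, 1, 1, 1, 1],
)

```text
clock: 31.1
tool_pos: [0.4854, -0.2824, 0.2394]
eef_rot: [0.779, 0.627, -0.0, -0.0]
contact_force: [-0.3, 0.5, 0.6]
opening: 1.0
finger_force: 0.0
```

```bash
python3 - <<'E'
from go import *
to(.485,-.283,.1227,-12.5)
E
```

```text
t 31.1 pos [ 0.4854 -0.2824  0.2394] yaw -12.41 tilt [-4.e-04  5.e-04 -1.e+00] | tool shift [-0.0007 -0.0002  0.1167] rz 0.09
```

>>> play_rows(
  translation=[
    [-0.0005, 0, 0.03],
    [0, 0, 0.03],
    [0, 0, 0.03],
    [0, 0, 0.02],
    [0, 0, 0.0065],
    [0, 0, 0],
    [0, 0, 0],
    [0, 0, 0],
    [0, 0, 0],
    [0, 0, 0],
    [0, 0, 0],
    [0, 0, 0],
    [0, 0, 0],
  ],
  delta_rot=[
    [0, 0, 0],
    [0, 0, 0],
    [0, 0, 0],
    [0, 0, 0],
    [0, 0, 0],
    [0, 0, 0],
    [0, 0, 0],
    [0, 0, 0],
    [0, 0, 0],
    [0, 0, 0],
    [0, 0, 0],
    [0, 0, 0],
    [0, 0, 0],
  ],
  grip=[1, 1, 1, 1, 1, 1, -1, -1, -1, -1, -1, -1, -1],
  squeeze=25,
)

```text
clock: 32.72
tool_pos: [0.4855, -0.283, 0.1232]
eef_rot: [0.78, 0.626, 0.0, 0.0]
contact_force: [0.8, -0.3, -0.6]
opening: 0.296
finger_force: 25.0
```

```bash
python3 - <<'E'
from go import *
to(.5306,.2857,.242,15.9)
E
```

```text
t 32.7 pos [ 0.4855 -0.283   0.1232] yaw -12.5 tilt [ 3.e-04 -0.e+00 -1.e+00] | tool shift [ 0.565  -0.079  -0.1188] rz -28.4
```

>>> play_rows(
  translation=[
    [0, 0, -0.01],
    [0, 0, -0.025],
    [0, 0, -0.03],
    [0, 0, -0.03],
    [0, 0, -0.024],
    [0.035, -0.0053, 0],
    [0.038, -0.0053, 0],
    [0.038, -0.0053, 0],
    [0.038, -0.0053, 0],
    [0.038, -0.0053, 0],
    [0.038, -0.0053, 0],
    [0.038, -0.0053, 0],
    [0.038, -0.0053, 0],
    [0.038, -0.0053, 0],
    [0.038, -0.0053, 0],
    [0.038, -0.0053, 0],
    [0.038, -0.0053, 0],
    [0.038, -0.0053, 0],
    [0.038, -0.0053, 0],
    [0.036, -0.0048, 0],
  ],
  delta_rot=[
    [0, 0, 0],
    [0, 0, 0],
    [0, 0, 0],
    [0, 0, 0],
    [0, 0, 0],
    [0, 0, 0],
    [0, 0, 0],
    [0, 0, 0],
    [0, 0, 0],
    [0, 0, 0],
    [0, 0, 0],
    [0, 0, 0],
    [0, 0, 0],
    [0, 0, 0],
    [0, 0, 0],
    [0, 0, 0],
    [0, 0, 0],
    [0, 0, 0],
    [0, 0, 0],
    [0, 0, 0],
  ],
  grip=[-1, -1, -1, -1, -1, -1, -1, -1, -1, -1, -1, -1, -1, -1, -1, -1, -1, -1, -1, -1],
)

```text
clock: 35.22
tool_pos: [0.53, 0.2869, 0.2425]
eef_rot: [0.78, 0.626, -0.0, -0.0]
contact_force: [0.3, 0.4, -3.5]
opening: 0.298
finger_force: 25.0
```

>>> play_rows(
  translation=[
    [0, 0, 0],
    [0, 0, 0],
    [0, 0, 0],
    [0, 0, 0],
    [0, 0, 0],
    [0, 0, 0],
  ],
  delta_rot=[
    [0, 0, -9.5],
    [0, 0, -9.5],
    [0, 0, -9.4],
    [0, 0, 0],
    [0, 0, 0],
    [0, 0, 0],
  ],
  grip=[-1, -1, -1, -1, -1, -1],
)

```text
clock: 35.98
tool_pos: [0.5305, 0.2857, 0.2423]
eef_rot: [0.603, 0.798, -0.0, 0.0]
contact_force: [-0.1, 0.0, -3.0]
opening: 0.3
finger_force: 25.0
```

```bash
python3 - <<'E'
from go import *
to(.5306,.2857,.1192,15.9)
cv2.imwrite("pics/w5.png",r.snapshot("wrist"))
E
```

```text
t 36.0 pos [0.5305 0.2857 0.2423] yaw 15.82 tilt [ 0.e+00 -3.e-04 -1.e+00] | tool shift [-0.000e+00  1.000e-04  1.231e-01] rz -0.08
```

View pics/w5.png

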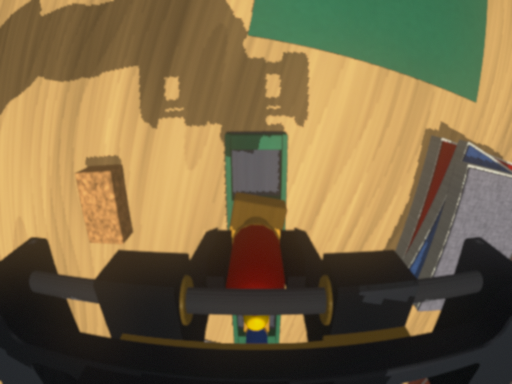

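Red is square over the last pocket, at (256,172). I'll lower it.

>>> play_rows(
  translation=[
    [0, 0, 0.03],
    [0, 0, 0.03],
    [0, 0, 0.025],
    [0, 0, 0.018],
    [0, 0, 0.008],
    [0, 0, 0.005],
    [0, 0, 0.003],
    [0, 0, 0.002],
    [0, 0, 0.001],
    [0, 0, 0.0005],
    [0, 0, 0.0005],
    [0, 0, 0.0005],
    [0, 0, 0],
  ],
  delta_rot=[
    [0, 0, 0],
    [0, 0, 0],
    [0, 0, 0],
    [0, 0, 0],
    [0, 0, 0],
    [0, 0, 0],
    [0, 0, 0],
    [0, 0, 0],
    [0, 0, 0],
    [0, 0, 0],
    [0, 0, 0],
    [0, 0, 0],
    [0, 0, 0],
  ],
  grip=[-1, -1, -1, -1, -1, -1, -1, -1, -1, -1, -1, -1, -1],
)

```text
clock: 37.65
tool_pos: [0.5307, 0.2858, 0.1192]
eef_rot: [0.603, 0.798, 0.0, 0.0]
contact_force: [-1.1, -0.6, 2.3]
opening: 0.297
finger_force: 25.0
```

>>> play_rows(
  translation=[
    [0, 0, 0],
    [0, 0, 0],
    [0, 0, 0],
    [0, 0, 0],
    [0, 0, 0],
    [0, 0, -0.02],
    [0, 0, -0.03],
    [0, 0, -0.035],
    [0, 0, -0.036],
    [0, 0, -0.02],
    [0, -0.02, -0.02],
    [-0.03, -0.03, 0],
    [-0.03, -0.03, 0],
    [-0.03, -0.02, 0],
    [0, 0, 0],
    [0, 0, 0],
    [0, 0, 0],
  ],
  delta_rot=[
    [0, 0, 0],
    [0, 0, 0],
    [0, 0, 0],
    [0, 0, 0],
    [0, 0, 0],
    [0, 0, 0],
    [0, 0, 0],
    [0, 0, 0],
    [0, 0, 0],
    [0, 0, 0],
    [0, 0, 0],
    [0, 0, 0],
    [0, 0, 0],
    [0, 0, 0],
    [0, 0, 0],
    [0, 0, 0],
    [0, 0, 0],
  ],
  grip=[-0.2, 0.2, 0.6, 1, 1, 1, 1, 1, 1, 1, 1, 1, 1, 1, 1, 1, 1],
)

```text
clock: 39.78
tool_pos: [0.4595, 0.1732, 0.2802]
eef_rot: [0.602, 0.799, 0.001, 0.0]
contact_force: [0.2, 0.2, -0.0]
opening: 0.999
finger_force: 0.0
```

```bash
python3 - <<'E'
from go import *
a=r.snapshot("side")[180:340,150:250];b=r.snapshot("scene")[110:220,260:380]
cv2.imwrite("pics/end.png",np.hstack([cv2.resize(a,(375,600)),cv2.resize(b,(425,390)) if 0 else cv2.copyMakeBorder(cv2.resize(b,(425,390)),0,210,0,0,0)]))
E
```

```text
(no output)
```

View pics/end.png

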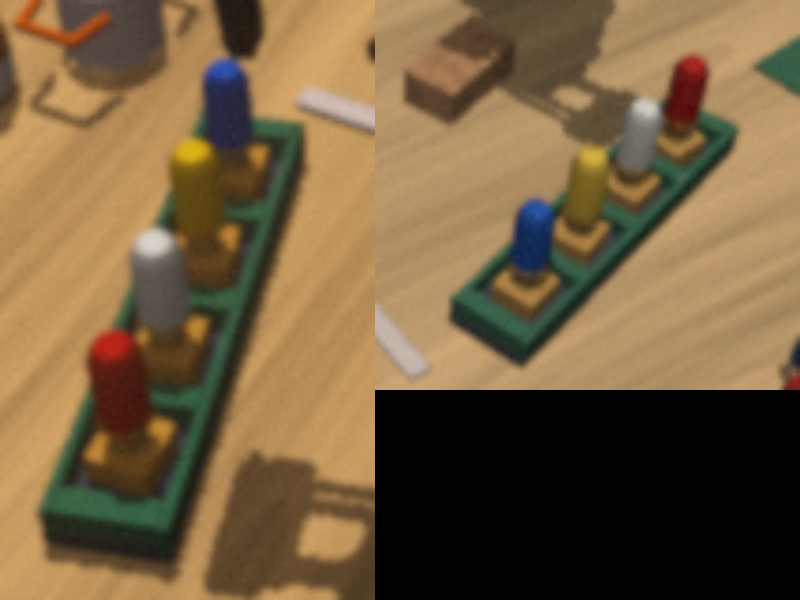

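All four stamps stand upright in their pockets, red, white, yellow, blue from the robot's left, and the gripper is clear.

```bash
python3 -c "
from plant import r
print(r.finish_job())"
```

```text
the job is handed in; nothing more can be done
None
```

All four stamps are upright in the finishing stand in reversed order, red, white, yellow, blue from the robot's left, and I handed the job in at about 40 s on the robot's clock; the hand-in returned no verdict.

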